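Swap the bin at the pick point of a hanging rail

TASK

Slide the empty hanging bin along the rail to the left (as seen from the robot), up against the left post, without taking it off the rail. Then hook the full bin, kept upright, onto the rail just inside the right post and slide it left along the rail until its hook is centred on the pointer, let go of it, and after that press the spring pedal down to its stop and let it come back up to signal that the bin is ready. Leave both bins hanging still, and leave the loose stock bin, the jar and the wrench alone.

Things in the scene. Friction and masses are not known exactly. Their poses are not given: they have to be found in the camera images.
- rail: Fixed hanging rail: steel round bar, 16 mm diameter, axis 210 mm above the bench, along this body's y, between two white square posts (24 mm square, 222 mm tall, centres at y = -260 mm, the right post seen from the robot, and y = +260 mm, the left). Origin: on the bench under the bar's middle; y to the left post, x away from the robot. Turned up to 0.1 rad.
- rail_mid (a point): The middle of the rail's axis, 210 mm above the bench, axes as rail.
- pointer: Fixed dark steel pointer stand beyond the rail; axes as rail. Origin: on the bench exactly under the rail's axis, at the place along the rail that the pointer marks. Its post (14 mm square, 205 mm tall) is 125 mm beyond the rail's axis; a 12 mm thick round pointer, 197 mm above the bench, points back at the rail.
- pointer_tip (a point): The pointer's tip, 45 mm beyond the rail's axis, 197 mm above the bench.
- empty_bin: Empty bin carrier, hanging on the rail near the pointer, 0.25 kg: red open bin 90 x 90 mm, 60 mm high; a steel strap behind it (x = -47 mm) rises and bends forward into a hook over the rail, with a black grip tab on top. Origin: centre of the bin's underside, 78 mm above the bench when hung; z up, x from strap to front (away from the robot when hung), y along the hook and rail. May swing a little.
- empty_bin_seat (a point): Inside top of the empty bin's hook, centre, 140 mm above the underside; it rests on the rail's top (218 mm above the bench). The hook, 30 mm long along y and open downward, is an inverted U with a flat inside top and two legs reaching 20 mm down, flared: 24 mm apart inside at the top, 30 mm at the mouth.
- empty_bin_tab (a point): Centre of the empty bin's grip tab, 168.5 mm above the underside, straight above the hook: 12 mm thick (x), 30 mm wide (y), 45 mm tall, from 146 to 191 mm above the underside. The hook's 6 mm top plate below it is wider: 66 mm along x, 30 mm along y.
- full_bin: Full bin carrier, same shape, size and axes as the empty one but holding brass and steel pipe fittings (fixed in it, below the rim), 0.33 to 0.55 kg. Stands upright on the bench between robot and rail, on the right or the left, turned up to 0.5 rad. Origin: centre of its underside.
- full_bin_seat (a point): Inside top of the full bin's hook, centre, 140 mm above its underside; this is what must come to the pointer's place. To hang it, keep the strap towards the robot, bring the bin in under the rail from the robot's side with the hook's legs (lower ends 120 mm above the underside) above the rail's top (218 mm), then lower it.
- full_bin_tab (a point): Centre of the full bin's grip tab (12 mm thick along x, 30 mm wide, 45 mm tall), 168.5 mm above its underside.
- pedal_base: Fixed dark steel base plate of the pedal, 150 x 90 mm, 10 mm thick, on the bench between robot and rail, on the side where the full bin does not start. Origin: centre of its underside; x points away from the robot (turned up to 0.25 rad); the hinge, at x = +55 mm, 36 mm above the bench, runs along y.
- pedal (a joint): Angle of the aluminium spring pedal (rad): 0 = up, at rest; 0.25 = down at its stop. The plate (115 x 75 x 8 mm) runs from the hinge towards the robot and slopes upward by 0.22 rad at rest. It springs back by itself. At the pad it takes about 3 N to start and 8 N at the stop.
- pedal_pad (a point): Point on the pedal's upper face on its middle line, 90 mm from the hinge, where to press: about 60 mm above the bench at rest, 37 mm at the stop.
- stock_bin: Bystander: loose red open bin 110 x 100 mm, 65 mm high, beyond the rail. Origin: centre of its underside.
- jar: Bystander: jar, 70 mm in diameter, 90 mm high, beyond the rail. Origin: centre of its underside.
- wrench: Bystander: steel wrench, 160 mm long, lying on the bench in front of the rail, near the middle. Origin: its middle, on the bench.
There are look-alikes about, which are no part of the job. Leave any purple look-alike of the empty_bin alone.

How it is judged:
By the outcome, as a careful person would: the job done as asked, in the order asked, and still so for the second after the job is handed in, with the robot touching nothing.
It also fails if it takes over 62 s, if anything falls off the work surface, if the arm or the gripper's body presses on something with over 40 N, if the wrist force passes 120 N, or if a joint passes its speed limit or range.

ROBOT

A 7-joint arm with a two-finger parallel gripper is mounted at the origin on the work surface. World frame = base frame: x ahead of the robot, y to its left, z up, the work surface at z = 0. Lengths are in mm, angles in rad, forces in N, time in s.
With the tool pointing down it reaches from about 425 to 1025 mm from the base axis. Payload 9.4 kg.
Tool frame: the origin (TCP) lies where the fingers leave the gripper's body, on its centre line; the fingertips stand 84 mm ahead of it and the grasp point (between the pads) lies 65 mm ahead of it; z points along the fingers, x is the direction in which the jaws open and shut, and the axes are right-handed (so a half turn about z gives the same grasp; the last joint's range is limited). The gripper opens to 93 mm and grips with 3 to 60 N. Pads are 15 mm wide; open, the fingers measure 128 mm over their backs; the gripper's body (75 mm by 188 mm) begins 65 mm behind the grasp point.
Start: joints at [-1.405, 0.599, -0.003, 1.599, 0.002, 0.943, -0.08], TCP at [174.307, 703.734, 302.718] pointing down, gripper open.
Joint ranges: [-2.57, 2.57], [-0.35, 1.97], [-1.29, 1.29], [0.11, 2.56], [-1.05, 4.19], [0.11, 1.86], [-2.63, 2.63]. Speed limits (rad/s): [2.22, 2.22, 3.01, 3.01, 3.14, 3.14, 3.14].

INTERFACE

Orientations are given as [roll, pitch, yaw] about the fixed x, y, z axes, in that order (R = Rz(yaw) Ry(pitch) Rx(roll)).
In Python, from station import get_obs, imaging, order gives the robot as it stands.
- The arm moves only by the shell command python3 -m crank 'ROWS' [OPENING] [FORCE]. ROWS is JSON, one flat list of numbers, 4 for each row, row after row: the shift along the tool's x, y, z in cm, then the turn about the tool's z in rad. A call has 1 to 10 rows; each row is the pose to reach, as a shift and turn from the pose measured when the call began, along the tool's axes at that moment; what a row does not reach only later rows make up. A row lasts 1/8 s, in which the tool goes at most 62.5 mm and 10.7 degrees, less where a joint would pass 70% of its speed; a pose out of reach is approached as far as the arm can. A call with a gripper value outside its range is refused whole. OPENING is the opening, from -1 (shut) to 1 (fully open), set as the call begins (- or left out, the last holds). The fingers move at their own pace and stop on an object; FORCE is the grip in N (left out, the last holds). Time passes only in rows, so rows that repeat a pose let the fingers close. It gives the time, the measured TCP pose, the force and the opening at its end, in the units of the state.
- get_obs(): the state, without advancing time (a new reading comes with each control period).
- imaging.camera(name): name is "scene" or "top"; returns a dict with "frame" (480x640x3 uint8, red, green, blue), "depth" (480x640 float32, mm along the optical axis (not along the pixel's ray), 0 where there is no reading), "fx", "fy", "cx", "cy" (pixels), "R" (3x3) and "t" (3): a world point X has camera coordinates R X + t. Camera axes: x right, y down, z forward; pixel columns grow to the right and rows downward; lengths in mm; the calibration is good to about 2 mm. A picture is of the moment at which its call begins.
- order.job_done(): hands the job in, once; it reports no verdict.
The state is a dict: "t": time; "joint_positions": joint angles; "qd": joint speeds; "joint_efforts": joint torques, N m; "position": TCP position; "orientation": TCP orientation; "force": force on the tool from outside, world axes, zero at the start; "ft_torque": the same for the moment, N m; "grip_width": finger opening in mm.
Only numpy, scipy, OpenCV 4.12 (cv2) and the standard library are available. Lean on these libraries where they do the work, as an engineer would, in place of code of your own. Each camera call takes 0.05 s, during which the arm holds its last target. There are 200 camera calls.

## Working session

There is one attempt and no reset: what is moved stays moved. The work goes in short steps, Python scripts to look and compute and a shell command to move; the robot and the scene stay as the last step left them, time stands still between calls to the robot, and variables do not carry over. Pictures are saved under pics/ and viewed, about 8 in all and at most 12, crops included, and the job is handed in when it is done.

```bash
mkdir -p pics; ls; python3 - <<'E'
from station import get_obs, imaging
import cv2,numpy as np
print(get_obs())
for n in("scene","top"):
    c=imaging.camera(n); cv2.imwrite(f"pics/{n}0.png",c["frame"][:,:,::-1]); np.savez(f"{n}0.npz",**c)
    print(n,c["fx"],c["cx"],c["cy"],c["R"].round(3).tolist(),c["t"])
E
```

```text
pics
{'t': 0.0, 'joint_positions': array([-1.40467765,  0.60010347, -0.00254328,  1.60011691,  0.00177531,
        0.94293859, -0.0798128 ]), 'qd': array([-0.00021228,  0.00070519, -0.00219871, -0.00034514, -0.00150311,
        0.00018987, -0.00079855]), 'joint_efforts': array([ 1.50118808e-04, -7.65084529e+01,  1.49721947e+00, -2.52338684e+01,
       -5.24956360e-02,  1.69999874e-02,  1.64814273e-04]), 'position': array([174.23253437, 703.3767071 , 301.88015856]), 'orientation': array([3.14146910e+00, 1.55915991e-03, 1.32800875e+00]), 'force': array([0.56396044, 1.38859883, 0.64355851]), 'ft_torque': array([-0.01475594, -0.01258818,  0.01265351]), 'grip_width': 93.16135908779862}
scene 618.1050819540291 331.6196915754756 239.20061102674308 [[0.6, 0.8, 0.005], [0.678, -0.506, -0.533], [-0.424, 0.323, -0.846]] [-336.63969551 -229.75258302 1738.0489723 ]
top 461.08502990621963 314.52045261579684 238.22398090932126 [[0.029, -0.999, 0.018], [-0.993, -0.031, -0.11], [0.11, -0.015, -0.994]] [  39.73242337  519.56440656 1293.91262797]
```

View pics/scene0.png

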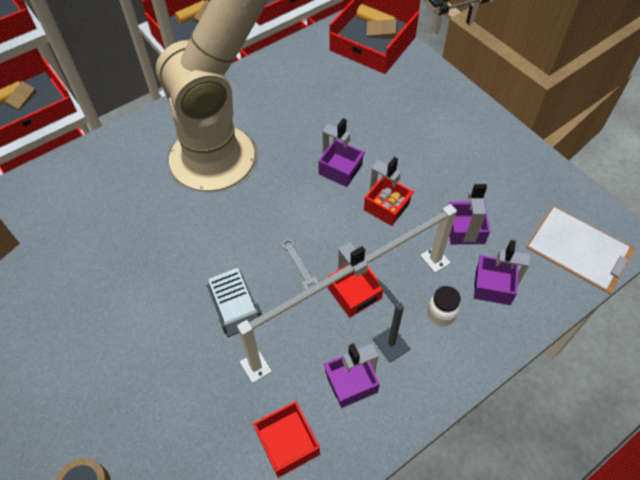

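View pics/top0.png

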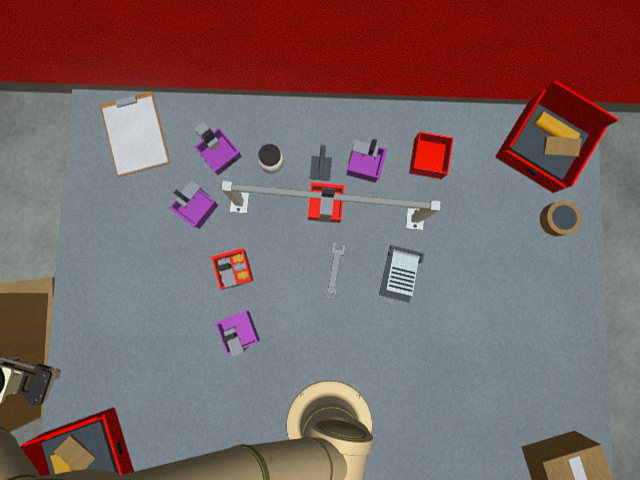

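The top view (image up = +x, left = +y) shows: rail from left post (228,187) to right post (435,207), empty bin at (326,203), full bin at (232,270), pedal at (403,273), pointer stand at (321,160), wrench at (335,270). A purple bin is close to the left post, at (192,207).

```bash
cat > h.py <<'E'
import numpy as np,cv2
from station import get_obs, imaging
def cloud(c):
    d=c["depth"]; v,u=np.mgrid[:480,:640]
    P=np.stack([(u-c["cx"])/c["fx"]*d,(v-c["cy"])/c["fy"]*d,d],-1)
    W=(P-c["t"])@c["R"]          # R^T (P-t)
    W[d<=0]=np.nan
    return W
def ray(c,u,v,z):
    r=np.array([(u-c["cx"])/c["fx"],(v-c["cy"])/c["fy"],1])@c["R"]; o=-np.asarray(c["t"])@c["R"]
    return o+r*(z-o[2])/r[2]
def proj(c,X):
    p=c["R"]@np.asarray(X,float)+c["t"]; return p[0]/p[2]*c["fx"]+c["cx"],p[1]/p[2]*c["fy"]+c["cy"]
def hsv(c): return cv2.cvtColor(np.ascontiguousarray(c["frame"]),cv2.COLOR_RGB2HSV)
def red(c):
    h=hsv(c); return ((h[...,0]<8)|(h[...,0]>174))&(h[...,1]>150)&(h[...,2]>60)
def purple(c):
    h=hsv(c); return (h[...,0]>135)&(h[...,0]<160)&(h[...,1]>100)
def black(c): return c["frame"].max(-1)<60
def rect(P): 
    r=cv2.minAreaRect(P[:,:2].astype(np.float32)); return np.round(r[0],1),np.round(r[1],1),round(r[2],1)
E
python3 - <<'E'
from h import *
for n in("top","scene"):
    c=dict(np.load(f"{n}0.npz")); W=cloud(c); print(n)
    z=W[...,2]
    ok=(W[...,0]>300)&(W[...,0]<1000)&(abs(W[...,1])<500)
    print(" bench z",np.nanmedian(z[ok]))
    posts={"top":[(228,187),(435,207)],"scene":[(450,211),(245,327)]}[n]
    for u,v in posts: print(" post",ray(c,u,v,222).round(1),W[v,u].round(1))
    m,lab,st,_=cv2.connectedComponentsWithStats((ok&(z>25)&(z<330)).astype(np.uint8)); 
    for k in range(1,m):
        if st[k,4]<40: continue
        s=lab==k; P=W[s]; print(" obj",st[k].tolist(),np.median(P,0).round(0),"zmax",np.percentile(P[:,2],98).round(0),rect(P))
    for nm,f in(("red",red),("purple",purple),("black",black)):
        m,lab,st,_=cv2.connectedComponentsWithStats((f(c)&ok&(z>25)).astype(np.uint8))
        for k in range(1,m):
            if st[k,4]<15: continue
            P=W[lab==k]; zt=np.percentile(P[:,2],95); T=P[P[:,2]>zt-8]
            print(" ",nm,st[k,:5].tolist(),"z",zt.round(1),"mean",P.mean(0).round(1),rect(T))
E
```

```text
top
 bench z 0.37548692919938154
 post [617.1 275.2 222. ] [617.3 275.4 221.1]
 post [ 583.6 -237.6  222. ] [ 583.4 -237.3  223.3]
 obj [195, 123, 45, 51, 758] [759. 340.  62.] zmax 192.0 (array([762.2, 343.5]), array([101.2,  90.2]), 41.3)
 obj [410, 132, 44, 46, 705] [ 772. -280.   54.] zmax 68.0 (array([ 771.7, -276.5]), array([101.6, 113.2]), 81.8)
 obj [499, 135, 18, 24, 184] [ 787. -489.   64.] zmax 102.0 (array([ 795. , -489.2]), array([52.5, 21.1]), 0.3)
 obj [347, 139, 40, 42, 682] [742. -80.  65.] zmax 192.0 (array([746.9, -86.4]), array([98.4, 92.5]), 77.0)
 obj [258, 144, 25, 29, 563] [733. 188.  88.] zmax 94.0 (array([739.5, 188.1]), array([65.7, 67.9]), 48.8)
 obj [319, 145, 7, 34, 155] [703.  46. 201.] zmax 207.0 (array([695.9,  45.3]), array([13.6, 84.3]), 88.0)
 obj [169, 181, 48, 47, 724] [598. 391.  69.] zmax 192.0 (array([600.3, 402.9]), array([91.9, 97.9]), 54.3)
 obj [222, 181, 219, 42, 2937] [600.  30. 213.] zmax 267.0 (array([604.7,  20.4]), array([543. ,  99.4]), 86.9)
 obj [386, 246, 38, 50, 1189] [ 430. -193.   52.] zmax 66.0 (array([ 430.7, -194.8]), array
[... 4367 characters left out ...]
, 18.7)
  black [506, 241, 9, 20, 119] z 194.2 mean [768.2 336.4 180.2] (array([765.4, 340.7]), array([10.9, 31.2]), 36.7)
  black [351, 247, 14, 19, 179] z 272.2 mean [610.9  26.6 256.5] (array([609.4,  28.3]), array([28.8, 11.6]), 86.2)
  black [434, 287, 26, 24, 489] z 94.8 mean [747.2 186.3  90.5] (array([745.7, 187.4]), array([57.5, 59. ]), 49.9)
  black [357, 296, 20, 15, 97] z 122.1 mean [655.5  25.4 113.2] (array([655.3,  26.3]), array([49.7,  4.9]), 85.8)
  black [388, 307, 15, 38, 238] z 195.0 mean [737.4  38.3 115.6] (array([737.6,  37.5]), array([13.5,  6.6]), 38.0)
  black [349, 344, 10, 21, 133] z 194.3 mean [753.4 -90.5 183. ] (array([750.8, -88.7]), array([11.1, 28.2]), 76.5)
```

```bash
python3 - <<'E'
from h import *
def sl(W,x,y,r,z0,z1):
    m=(np.hypot(W[...,0]-x,W[...,1]-y)<r)&(W[...,2]>z0)&(W[...,2]<z1); return W[m]
for n in("top","scene"):
    c=dict(np.load(f"{n}0.npz")); W=cloud(c); print(n)
    for nm,a in dict(postL=(622,276,28,215,230),postR=(588,-238,28,215,230),fulltab=(426,283,40,165,205),emptytab=(605,29,40,252,285),ptip=(660,42,40,185,215),ppost=(737,40,25,190,215)).items():
        P=sl(W,*a); Z=P[P[:,2]>np.percentile(P[:,2],97)-5] if 'tab' in nm else P
        print(nm,len(P),P.mean(0).round(1),"zmax",P[:,2].max().round(1),rect(P),"top",Z.mean(0).round(1), "x",P[:,0].min().round(),P[:,0].max().round(),"y",P[:,1].min().round(),P[:,1].max().round())
    # rail bar
    m=(abs(W[...,0]-604)<40)&(W[...,1]>-220)&(W[...,1]<255)&(abs(W[...,1]-28)>45)&(W[...,2]>204)&(W[...,2]<226)
    P=W[m]; f=np.polyfit(P[:,1],P[:,0],1); r=P[:,0]-np.polyval(f,P[:,1]); print("rail x=%.4f y + %.1f"%tuple(f),"spread",np.percentile(r,[1,99]).round(1),P[:,2].max().round(1))
    # pedal plate
    m=(abs(W[...,0]-430)<90)&(abs(W[...,1]+194)<80)&(W[...,2]>30)
    P=W[m]; print("pedal",len(P),rect(P)); A=np.c_[P[:,:2],np.ones(len(P))]; s=np.linalg.lstsq(A,P[:,2],rcond=None)[0]; print(" slope",s.round(3),"az",np.arctan2(-s[1],-s[0]).round(3))
    m=(abs(W[...,0]-430)<90)&(abs(W[...,1]+194)<80)&(W[...,2]>6); P=W[m]; print(" base",rect(P))
E
```

```text
top
postL 125 [620.  274.4 220.1] zmax 226.8 (array([619.6, 270.3]), array([43. , 23.8]), 83.2) top [620.  274.4 220.1] x 608.0 633.0 y 249.0 291.0
postR 122 [ 588.  -233.4  220.2] zmax 225.8 (array([ 587.6, -231.2]), array([23.1, 39.8]), 1.3) top [ 588.  -233.4  220.2] x 576.0 599.0 y -251.0 -211.0
fulltab 75 [421.8 283.4 187.8] zmax 197.3 (array([422.3, 284.2]), array([12.4, 29.7]), 17.5) top [422.2 283.7 191.4] x 413.0 432.0 y 268.0 298.0
emptytab 80 [604.   30.3 266.7] zmax 271.8 (array([604.9,  30.2]), array([29.3, 12.4]), 85.9) top [604.9  30.4 268.6] x 598.0 612.0 y 16.0 45.0
ptip 70 [679.2  47.3 200.6] zmax 206.7 (array([676.7,  46.6]), array([45.6, 10.3]), 1.3) top [679.2  47.3 200.6] x 654.0 700.0 y 42.0 52.0
ppost 57 [725.4  44.3 202.5] zmax 207.4 (array([724.9,  43.9]), array([25.6, 13.2]), 2.2) top [725.4  44.3 202.5] x 712.0 738.0 y 37.0 51.0
rail x=0.0629 y + 602.2 spread [-7.   8.8] 223.5
pedal 1187 (array([ 430.7, -194.8]), array([ 97.3, 125.2]), 78.4)
 slope [-2.03000e-01  4.10000e-02  1.46835e+02] az -0.2
 base (array([ 429.6, -200.5]), array([132.8, 171.5]), 88.4)
[... 409 characters left out ...]
82.8 191.5] x 417.0 438.0 y 267.0 301.0
emptytab 132 [609.3  27.1 265.8] zmax 274.7 (array([607.8,  28.6]), array([29.9, 14.8]), 85.5) top [608.   28.3 270.8] x 600.0 616.0 y 13.0 44.0
ptip 125 [666.   41.5 202.9] zmax 213.5 (array([660.2,  41.6]), array([79.1, 22.9]), 14.3) top [666.   41.5 202.9] x 623.0 700.0 y 21.0 51.0
ppost 102 [729.6  41.2 202.1] zmax 210.9 (array([726.8,  41.2]), array([29.6, 13.9]), 5.7) top [729.6  41.2 202.1] x 712.0 741.0 y 35.0 49.0
rail x=0.0641 y + 608.0 spread [-9.8  6.9] 225.5
pedal 1723 (array([ 432.9, -196.2]), array([100.5, 130.4]), 78.7)
 slope [-2.02000e-01  3.70000e-02  1.47556e+02] az -0.181
 base (array([ 431.6, -191.4]), array([154.9, 173.4]), 88.3)
```

```bash
cat > go.py <<'E'
import sys
from h import *
from scipy.spatial.transform import Rotation as Ro
def shift(x,y,z,yaw):
    s=get_obs(); R=Ro.from_euler("xyz",s["orientation"]); d=R.inv().apply(np.array([x,y,z])-s["position"])/10
    T=Ro.from_euler("xyz",[np.pi,0,yaw]); dy=(R.inv()*T).as_rotvec()[2]
    print("t%.2f pos"%s["t"],s["position"].round(1),"rpy",s["orientation"].round(3),"F",s["force"].round(1),"w %.1f"%s["grip_width"])
    print("target",(x,y,z,yaw),"-> shift cm",d.round(2),"turn",dy.round(3))
if __name__=="__main__":
    a=list(map(float,sys.argv[1:]))
    for i in range(0,len(a),4): shift(*a[i:i+4])
E
python3 go.py 390 366 375 0.7   606.5 29.5 375 -0.0635
```

```text
t0.10 pos [174.2 703.4 302. ] rpy [3.141e+00 1.000e-03 1.328e+00] F [-0.5  0.7  0.7] w 93.1
target (390.0, 366.0, 375.0, 0.7) -> shift cm [-27.58  29.05  -7.26] turn 0.628
t0.10 pos [174.2 703.4 302. ] rpy [3.141e+00 1.000e-03 1.328e+00] F [-0.5  0.7  0.7] w 93.1
target (606.5, 29.5, 375.0, -0.0635) -> shift cm [-55.03  58.16  -7.22] turn 1.392
```

```bash
python3 -m crank '[-2,2,-4,0.05, -5.5,5.8,-7.2,0.15, -9.5,10,-7.2,0.26, -13.5,14.3,-7.2,0.36, -17.5,18.5,-7.2,0.46, -21.5,22.7,-7.2,0.56, -25.5,27,-7.2,0.66, -29.5,31.2,-7.2,0.76, -33.5,35.4,-7.2,0.86, -35,37,-7.2,0.9]' 1; python3 go.py 606.5 29.5 375 -0.0635
```

```text
t: 1.35
position: [450.7, 271.6, 374.6]
orientation: [3.14, 0.001, 0.422]
force: [-0.0, 0.7, -0.0]
grip_width: 93.5
t1.35 pos [450.7 271.6 374.6] rpy [3.14e+00 1.00e-03 4.22e-01] F [-0.   0.7 -0. ] w 93.5
target (606.5, 29.5, 375.0, -0.0635) -> shift cm [4.310e+00 2.847e+01 1.000e-02] turn 0.485
```

```bash
python3 -m crank '[0.6,4,0,0.07, 1.3,8.5,0,0.15, 2,13,0,0.23, 2.6,17.5,0,0.3, 3.3,22,0,0.38, 4,26.5,0,0.46, 4.31,28.47,0,0.485, 4.31,28.47,0,0.485]' 1; python3 go.py 606.5 29.5 316 -0.0635
```

```text
t: 2.35
position: [606.7, 29.3, 374.6]
orientation: [3.139, 0.001, -0.064]
force: [-0.5, 1.4, -0.2]
grip_width: 92.7
t2.35 pos [606.7  29.3 374.6] rpy [ 3.139e+00  1.000e-03 -6.400e-02] F [-0.5  1.4 -0.2] w 92.7
target (606.5, 29.5, 316.0, -0.0635) -> shift cm [-0.02 -0.03  5.86] turn -0.0
```

```bash
python3 - <<'E'
from h import *
c=imaging.camera("scene"); f=c["frame"][:,:,::-1]; cv2.imwrite("pics/s1.png",cv2.resize(f[130:370,230:510],None,fx=2.5,fy=2.5))
E
```

```text
(no output)
```

View pics/s1.png

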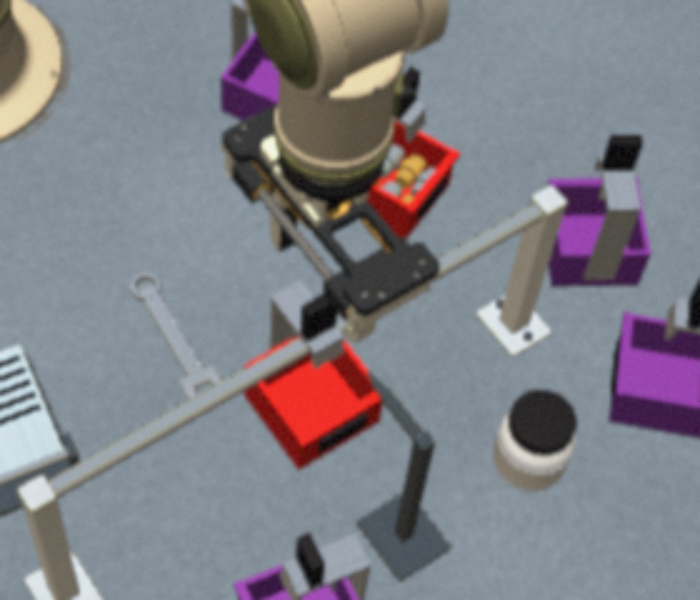

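The crop shows the open gripper straddling the empty bin's tab (crop 318,312), with the tab between the fingers. I'll go down and close gently.

```bash
python3 -m crank '[0,0,3,0, 0,0,5,0, 0,0,5.8,0, 0,0,5.8,0]' 1; python3 -m crank '[0,0,0,0, 0,0,0,0, 0,0,0,0, 0,0,0,0, 0,0,0,0, 0,0,0,0, 0,0,0,0]' -1 10; python3 go.py 618 222 316 -0.0635
```

```text
t: 2.9
position: [605.8, 31.7, 316.5]
orientation: [3.14, 0.002, -0.06]
force: [-0.1, 0.2, 0.2]
grip_width: 92.8
t: 3.78
position: [605.8, 31.7, 316.5]
orientation: [3.14, 0.002, -0.06]
force: [0.6, -0.1, -0.4]
grip_width: 27.4
t3.77 pos [605.8  31.7 316.5] rpy [ 3.14e+00  2.00e-03 -6.00e-02] F [ 0.6 -0.1 -0.4] w 27.4
target (618.0, 222.0, 316.0, -0.0635) -> shift cm [  0.08 -19.07   0.02] turn 0.004
```

```bash
python3 -m crank '[0,0,0,0, 0,0,0,0, 0,0,0,0, 0,0,0,0]' -1 10; python3 go.py 618 222 316 -0.0635
```

```text
t: 4.28
position: [605.9, 31.7, 316.6]
orientation: [3.14, 0.001, -0.06]
force: [1.2, 0.2, 0.6]
grip_width: 11.7
t4.28 pos [605.9  31.7 316.6] rpy [ 3.14e+00  1.00e-03 -6.00e-02] F [1.2 0.2 0.6] w 11.7
target (618.0, 222.0, 316.0, -0.0635) -> shift cm [  0.07 -19.07   0.03] turn 0.004
```

```bash
python3 -m crank '[0,-0.7,0,0, 0,-2,0,0, 0,-4,0,0, 0.03,-6.5,0,0, 0.03,-9,0,0, 0.05,-11.5,0,0, 0.05,-14,0,0, 0.06,-16,0,0, 0.07,-17.5,0,0, 0.07,-18.2,0,0]' -1 10; python3 go.py 618 222 316 -0.0635
python3 -m crank '[0,-0.3,0,0, 0,-0.5,0,0, 0,-0.7,0,0]' -1 10
```

```text
t: 5.52
position: [617.6, 214.1, 316.5]
orientation: [3.14, 0.001, -0.059]
force: [-0.0, -5.6, 4.7]
grip_width: 11.6
t5.53 pos [617.6 214.1 316.5] rpy [ 3.14e+00  1.00e-03 -5.90e-02] F [-0.  -5.6  4.7] w 11.6
target (618.0, 222.0, 316.0, -0.0635) -> shift cm [-0.01 -0.79  0.05] turn 0.004
t: 5.9
position: [618.1, 220.9, 316.5]
orientation: [3.14, 0.001, -0.06]
force: [-0.5, -4.1, 3.8]
grip_width: 11.8
```

```bash
python3 -m crank '[0,-0.2,0,0, 0,-0.4,0,0, 0,-0.4,0,0]' -1 10;  python3 - <<'E'
from h import *
c=imaging.camera("scene"); f=c["frame"][:,:,::-1]; cv2.imwrite("pics/s2.png",cv2.resize(f[150:330,330:530],None,fx=3.3,fy=3.3))
W=cloud(c); m=red(c)&(W[...,2]>70)&(W[...,2]<150)&(abs(W[...,0]-620)<70)&(W[...,1]>80); P=W[m]; print("red y",np.percentile(P[:,1],[0,1,50,99,100]).round(1), rect(P[P[:,2]>128]))
E
```

```text
t: 6.28
position: [618.4, 225.2, 316.5]
orientation: [3.14, 0.001, -0.06]
force: [-0.6, -3.4, 3.0]
grip_width: 11.7
red y [171.1 173.9 226.7 265.9 276.3] (array([621.5, 222.5]), array([94.9, 97.4]), 84.7)
```

View pics/s2.png

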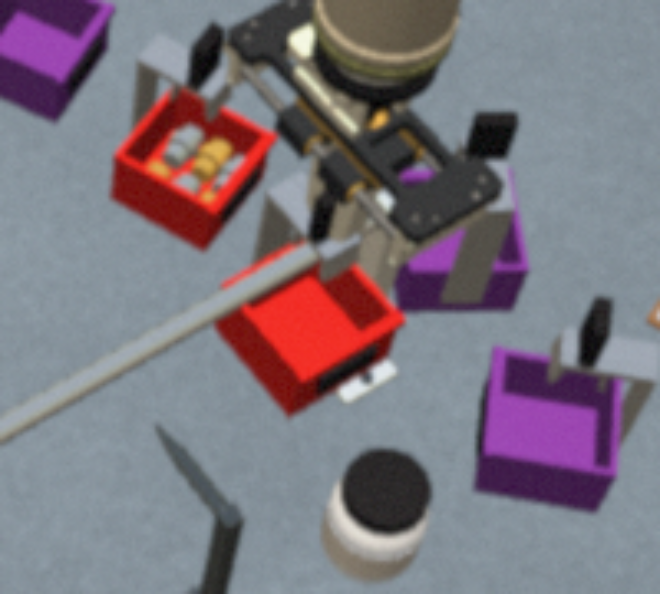

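The bin sits close to the left post, its far side near y≈266 against the post face at ≈267. I'll creep on until contact.

```bash
for i in 1 ; do python3 -m crank '[0,-0.2,0,0, 0,-0.2,0,0]' -1 10; python3 -m crank '[0,-0.2,0,0, 0,-0.2,0,0]' -1 10;python3 -m crank '[0,-0.2,0,0, 0,-0.2,0,0]' -1 10; done | grep -E "pos|force"
```

```text
position: [618.5, 227.2, 316.5]
force: [0.3, -3.5, 4.0]
position: [618.6, 229.3, 316.5]
force: [-0.5, -4.7, 4.0]
position: [618.8, 231.5, 316.6]
force: [-0.6, -3.9, 4.8]
```

```bash
python3 - <<'E'
from h import *
c=imaging.camera("scene"); 
W=cloud(c); m=red(c)&(W[...,2]>70)&(W[...,2]<150)&(abs(W[...,0]-620)<70)&(W[...,1]>80); P=W[m]; print("red y",np.percentile(P[:,1],[0,1,50,99,100]).round(1), rect(P[P[:,2]>128]))
c=imaging.camera("top"); f=c["frame"][:,:,::-1]; cv2.imwrite("pics/t3.png",cv2.resize(f[160:240,180:290],None,fx=6,fy=6,interpolation=cv2.INTER_CUBIC))
W=cloud(c); m=red(c)&(W[...,2]>70)&(W[...,2]<150)&(abs(W[...,0]-620)<70)&(W[...,1]>80); P=W[m]; print("red y",np.percentile(P[:,1],[0,1,50,99,100]).round(1), rect(P[P[:,2]>128]))
E
python3 -m crank '[0,-0.2,0,0, 0,-0.2,0,0]' -1 10|grep -E "pos|force"
```

```text
red y [171.4 173.  226.  265.2 269. ] (array([621. , 221.3]), array([96.5, 96.4]), 87.5)
red y [174.2 175.2 200.5 229.3 231.5] (array([617. , 201.4]), array([48.1, 94.4]), 86.4)
position: [618.9, 233.6, 316.6]
force: [-1.3, -4.3, 4.2]
```

View pics/t3.png

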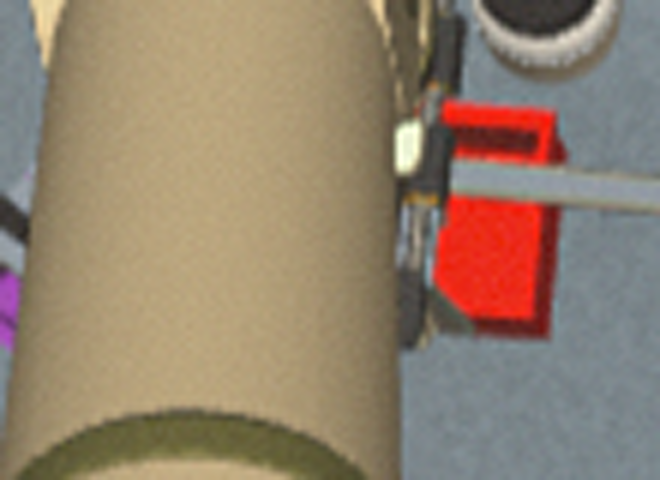

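The bin's edges haven't moved while the tool advanced 6 mm at a constant 4 N. So it's against the post and the pads are slipping on the tab. Open and rise.

```bash
python3 -m crank '[0,0,0,0, 0,0,0,0, 0,0,0,0, 0,0,0,0, 0,0,0,0, 0,0,0,0]' 1; python3 -m crank '[0,0,-2,0, 0,0,-4.5,0, 0,0,-7,0, 0,0,-7,0]' 1; python3 go.py 424.5 283.3 320 0.32
```

```text
t: 8.18
position: [618.9, 233.6, 316.6]
orientation: [3.14, 0.001, -0.059]
force: [-0.5, 0.3, -0.3]
grip_width: 67.4
t: 8.68
position: [619.6, 233.6, 388.4]
orientation: [-3.141, -0.002, -0.06]
force: [-0.6, -0.1, 0.3]
grip_width: 92.8
t8.68 pos [619.6 233.6 388.4] rpy [-3.141e+00 -2.000e-03 -6.000e-02] F [-0.6 -0.1  0.3] w 92.8
target (424.5, 283.3, 320.0, 0.32) -> shift cm [-19.79  -3.79   6.8 ] turn -0.38
```

```bash
python3 -m crank '[-3,-0.6,0,-0.06, -7,-1.4,0,-0.14, -11,-2.2,2,-0.22, -15,-3,4,-0.3, -18,-3.5,6,-0.36, -19.79,-3.79,8,-0.38, -19.79,-3.79,9.5,-0.38, -19.79,-3.79,9.5,-0.38]' 1; python3 go.py 424.2 283.3 237 0.32
```

```text
t: 9.68
position: [424.9, 282.9, 291.9]
orientation: [3.14, -0.001, 0.319]
force: [0.2, -0.6, 0.2]
grip_width: 93.0
t9.68 pos [424.9 282.9 291.9] rpy [ 3.14e+00 -1.00e-03  3.19e-01] F [ 0.2 -0.6  0.2] w 93.0
target (424.2, 283.3, 237.0, 0.32) -> shift cm [-0.06 -0.07  5.49] turn -0.001
```

```bash
python3 - <<'E'
from h import *
c=imaging.camera("scene"); f=c["frame"][:,:,::-1]; cv2.imwrite("pics/s4.png",cv2.resize(f[90:290,300:500],None,fx=3,fy=3))
W=cloud(c); m=red(c)&(W[...,2]>70)&(W[...,2]<150)&(abs(W[...,0]-620)<70)&(W[...,1]>80); P=W[m]; print("red y",np.percentile(P[:,1],[0,1,50,99,100]).round(1), rect(P[P[:,2]>128]))
E
```

```text
red y [170.5 172.1 226.  265.2 284.9] (array([620.3, 222. ]), array([96.4, 98. ]), 87.5)
```

View pics/s4.png

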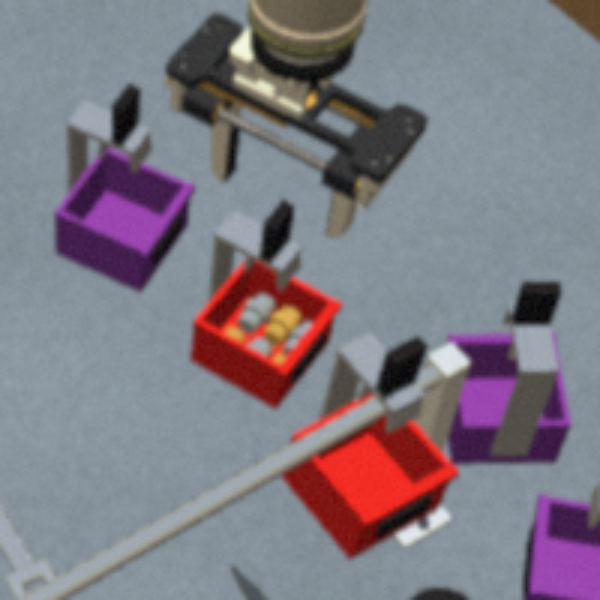

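Picture: the empty bin hangs at the left post (crop 400,370). The fingertips straddle the full bin's tab (crop 280,205), midpoint (282,207). Descend and grip.

```bash
python3 -m crank '[-0.06,-0.05,3,0, -0.06,-0.05,5,0, -0.06,-0.05,5.4,0, -0.06,-0.05,5.4,0]' 1; python3 -m crank '[0,0,0,0, 0,0,0,0, 0,0,0,0, 0,0,0,0, 0,0,0,0, 0,0,0,0, 0,0,0,0, 0,0,0,0, 0,0,0,0, 0,0,0,0]' -1 45; python3 -m crank '[0,0,0,0, 0,0,-0.5,0, 0,0,-1.5,0, 0,0,-2,0, 0,0,-2,0]' -1 45;
```

```text
t: 10.22
position: [425.6, 283.1, 239.1]
orientation: [3.141, -0.002, 0.318]
force: [0.3, 0.2, 0.7]
grip_width: 92.9
t: 11.48
position: [425.4, 283.0, 238.9]
orientation: [3.14, -0.002, 0.318]
force: [0.8, 0.2, -3.1]
grip_width: 12.0
t: 12.1
position: [425.5, 283.2, 259.5]
orientation: [3.141, -0.003, 0.318]
force: [-0.3, -0.2, -5.0]
grip_width: 11.7
```

```bash
python3 go.py 470 -166 352 -0.0635
```

```text
t12.10 pos [425.5 283.2 259.5] rpy [ 3.141e+00 -3.000e-03  3.180e-01] F [-0.3 -0.2 -5. ] w 11.7
target (470.0, -166.0, 352.0, -0.0635) -> shift cm [-9.79 44.06 -9.25] turn 0.382
```

```bash
python3 -m crank '[0,0,-2.5,0, 0,0,-6,0, -0.4,2,-8.5,0, -1.2,5.5,-9.25,0.03, -2.1,9.5,-9.25,0.07, -3.1,14,-9.25,0.11, -4.1,18.5,-9.25,0.15, -5.1,23,-9.25,0.19, -6,27,-9.25,0.23, -6.5,29,-9.25,0.25]' -1 45;  python3 go.py 470 -166 352 -0.0635
```

```text
t: 13.35
position: [453.9, -14.7, 352.0]
orientation: [3.141, -0.003, 0.065]
force: [0.0, 1.8, -3.7]
grip_width: 11.9
t13.35 pos [453.9 -14.7 352. ] rpy [ 3.141e+00 -3.000e-03  6.500e-02] F [ 0.   1.8 -3.7] w 11.9
target (470.0, -166.0, 352.0, -0.0635) -> shift cm [6.30e-01 1.52e+01 1.00e-02] turn 0.128
```

```bash
python3 -m crank '[0.1,2,0,0.02, 0.25,5.5,0,0.05, 0.4,9,0,0.08, 0.55,12.5,0,0.11, 0.63,14.5,0,0.128, 0.63,15.2,0,0.128, 0.63,15.2,0,0.128]' -1 45;  python3 go.py 595 -166 352 -0.0635; python3 - <<'E'
from h import *
c=imaging.camera("scene"); f=c["frame"][:,:,::-1]; cv2.imwrite("pics/s5.png",cv2.resize(f[160:400,180:420],None,fx=2.5,fy=2.5)); np.savez("s5.npz",**c)
W=cloud(c); m=red(c)&(W[...,2]>90)&(abs(W[...,0]-480)<90)&(W[...,1]<-80)&(W[...,1]>-270); P=W[m]; print("rim z",np.percentile(P[:,2],[2,50,95]).round(1), rect(P[P[:,2]>160]))
E
```

```text
t: 14.22
position: [470.0, -165.5, 351.9]
orientation: [-3.141, -0.002, -0.063]
force: [-0.3, 0.4, -4.3]
grip_width: 11.5
t14.22 pos [ 470.  -165.5  351.9] rpy [-3.141e+00 -2.000e-03 -6.300e-02] F [-0.3  0.4 -4.3] w 11.5
target (595.0, -166.0, 352.0, -0.0635) -> shift cm [12.48 -0.73  0.02] turn 0.001
rim z [117.4 160.3 176.7] (array([ 489.6, -164.3]), array([ 91.8, 131.5]), 85.9)
```

View pics/s5.png

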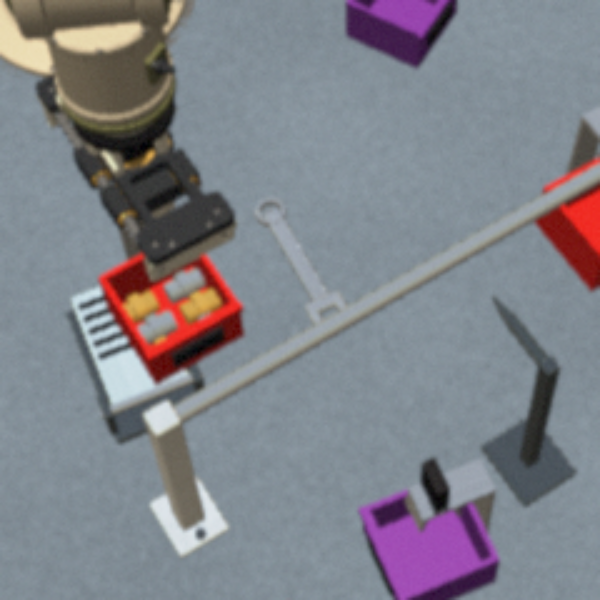

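The bin hangs level in the grip (crop 170,310), clear of the right post (crop 160,420) and in front of the rail. Now it goes in under the rail.

```bash
python3 -m crank '[1.5,-0.1,0,0, 4.5,-0.25,0,0, 8,-0.5,0,0, 11,-0.6,0,0, 12.45,-0.7,0,0, 12.45,-0.7,0,0]' -1 45;  python3 go.py 594.7 -165 317 -0.0635; python3 - <<'E'
from h import *
c=imaging.camera("scene"); f=c["frame"][:,:,::-1]; cv2.imwrite("pics/s6.png",cv2.resize(f[220:380,200:360],None,fx=3.75,fy=3.75,interpolation=cv2.INTER_CUBIC))
E
```

```text
t: 15.02
position: [595.3, -165.1, 351.6]
orientation: [-3.141, -0.002, -0.061]
force: [-1.1, 0.0, -5.6]
grip_width: 12.3
t15.03 pos [ 595.3 -165.1  351.6] rpy [-3.141e+00 -2.000e-03 -6.100e-02] F [-1.1  0.  -5.6] w 12.3
target (594.7, -165.0, 317.0, -0.0635) -> shift cm [-0.07  0.    3.46] turn 0.003
```

View pics/s6.png

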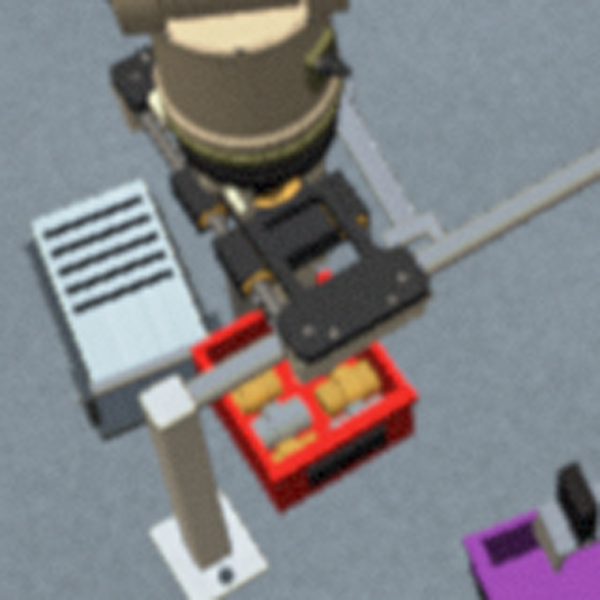

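The rail passes over the bin, between bin and hook, just inside the right post. Lowering with the force in view.

```bash
python3 -m crank '[0,0,0.8,0, -0.03,0,1.6,0, -0.05,0,2.4,0, -0.05,0,2.8,0, -0.05,0,2.8,0]' -1 45; python3 -m crank '[0,0,0.2,0, 0,0,0.4,0, 0,0,0.4,0]' -1 45;
```

```text
t: 15.7
position: [593.6, -165.4, 323.3]
orientation: [-3.141, -0.0, -0.062]
force: [0.5, 0.3, -6.4]
grip_width: 12.0
t: 16.08
position: [593.6, -165.4, 319.3]
orientation: [-3.141, -0.0, -0.062]
force: [0.5, -0.7, -4.6]
grip_width: 11.5
```

```bash
python3 -m crank '[0,0,0.15,0, 0,0,0.15,0]' -1 45; python3 -m crank '[0,0,0.15,0, 0,0,0.15,0]' -1 45; python3 go.py 607.9 49.5 316.3 -0.0635
```

```text
t: 16.32
position: [593.5, -165.3, 317.7]
orientation: [-3.141, -0.0, -0.062]
force: [0.0, -0.2, -4.2]
grip_width: 11.7
t: 16.58
position: [593.6, -165.4, 316.8]
orientation: [-3.14, -0.001, -0.062]
force: [-2.3, 0.7, 3.1]
grip_width: 11.8
t16.57 pos [ 593.6 -165.4  316.8] rpy [-3.14e+00 -1.00e-03 -6.20e-02] F [-2.3  0.7  3.1] w 11.8
target (607.9, 49.5, 316.3, -0.0635) -> shift cm [  0.1  -21.54   0.07] turn 0.002
```

```bash
python3 -m crank '[0,-0.5,-0.04,0, 0,-1.7,-0.04,0, 0,-3.7,-0.04,0, 0,-6,-0.04,0, 0.01,-8.5,-0.04,0, 0.02,-11,-0.04,0, 0.02,-13.5,-0.04,0, 0.03,-16,-0.04,0, 0.03,-18,-0.04,0, 0.03,-18.5,-0.04,0]' -1 45; python3 -m crank '[0,-0.8,0,0, 0,-1.5,0,0, 0,-1.9,0,0, 0,-1.9,0,0]' -1 45; python3 - <<'E'
from h import *
for n in("scene","top"):
    c=imaging.camera(n); np.savez(f"{n}7.npz",**c); f=c["frame"][:,:,::-1]
    W=cloud(c); m=red(c)&(W[...,2]>85)&(W[...,2]<150)&(abs(W[...,0]-607)<75)&(W[...,1]<130); P=W[m]; R=P[P[:,2]>130]; print(n,"rim",rect(R),np.percentile(R[:,1],[1,99]).round(1),np.percentile(R[:,2],95))
    m=(W[...,0]>650)&(W[...,0]<720)&(abs(W[...,1]-45)<22)&(W[...,2]>180)&(W[...,2]<215); P=W[m]
    if len(P)>10:
        for x in(660,675,690,705):
            q=P[abs(P[:,0]-x)<8]; print(x,len(q), q[:,1].mean().round(1),(q[:,1].min()/2+q[:,1].max()/2).round(1)) if len(q) else 0
    if n=="scene": cv2.imwrite("pics/s7.png",cv2.resize(f[210:370,280:440],None,fx=3.75,fy=3.75,interpolation=cv2.INTER_CUBIC))
E
python3 go.py 607.2 49.5 316.8 -0.0635
```

```text
t: 17.82
position: [605.3, 21.5, 317.1]
orientation: [-3.14, -0.0, -0.059]
force: [-0.9, -0.5, -4.5]
grip_width: 12.0
t: 18.32
position: [606.4, 40.5, 317.1]
orientation: [-3.14, -0.0, -0.059]
force: [0.0, -0.9, -5.2]
grip_width: 11.5
scene rim (array([608.9,  41.3]), array([93.3, 98.5]), 87.4) [-5.2 85.2] 142.84958144825814
660 16 47.2 47.4
675 29 45.2 45.8
690 40 44.3 45.0
705 39 43.2 44.7
t18.43 pos [606.4  40.1 317.2] rpy [-3.14  -0.    -0.059] F [ 0.3 -0.6 -5.1] w 12.0
target (607.2, 49.5, 316.8, -0.0635) -> shift cm [ 0.02 -0.94  0.04] turn 0.004Traceback (most recent call last):
  File "<stdin>", line 4, in <module>
    return _quantile_unchecked(
        a, q, axis, out, overwrite_input, method, keepdims, weights)
    return _ureduce(a,
                    func=_quantile_ureduce_func,
    ...<5 lines>...
                    overwrite_input=overwrite_input,
                    method=method)
    r = func(a, **kwargs)
    result = _quantile(arr,
                       quantiles=q,
    ...<2 lines>...
                       out=out,
                       weights=wgt)
    slices_having_nans = np.isnan(arr[-1, ...])
                                  ~~~^^^^^^^^^
IndexError: index -1 is out of bounds for axis 0 with size 0
```

View pics/s7.png

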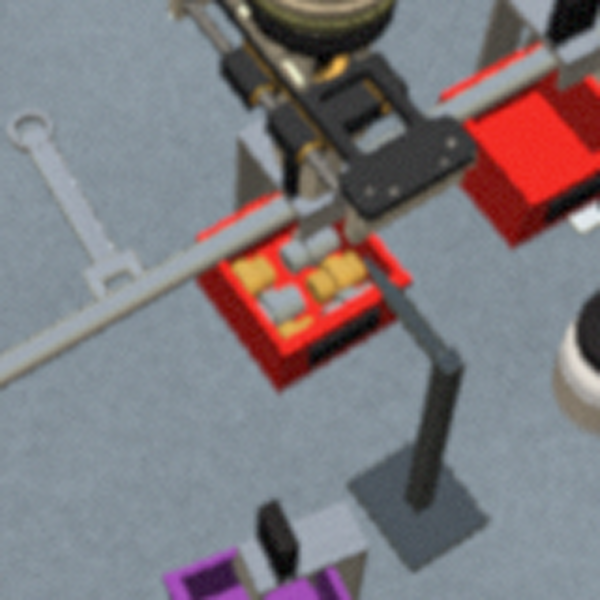

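```bash
python3 -m crank '[0,-0.4,0,0, 0.01,-0.8,0,0, 0.02,-1.02,0,0, 0.02,-1.02,0.03,0, 0.02,-1.02,0.05,0, 0.02,-1.02,0.05,0]' -1 45; python3 -m crank '[0,0,0,0, 0,0,0,0, 0,0,0,0, 0,0,0,0, 0,0,0,0, 0,0,0,0]' 1; python3 -m crank '[0,0,-2,0, 0,0,-4.5,0, 0,0,-7.5,0, 0,0,-7.5,0]' 1
```

```text
t: 19.18
position: [607.3, 50.4, 316.9]
orientation: [-3.14, -0.001, -0.059]
force: [-0.8, 1.6, -1.4]
grip_width: 11.8
t: 19.92
position: [607.3, 50.4, 316.9]
orientation: [-3.14, -0.001, -0.059]
force: [-0.2, -0.3, 0.4]
grip_width: 67.5
t: 20.42
position: [607.9, 50.0, 393.9]
orientation: [-3.139, -0.004, -0.059]
force: [-0.1, 0.0, -0.2]
grip_width: 93.3
```

```bash
python3 go.py 395 -188 380 1.376
```

```text
t20.43 pos [607.9  50.  393.9] rpy [-3.139 -0.004 -0.059] F [-0.1  0.  -0.2] w 93.3
target (395.0, -188.0, 380.0, 1.376) -> shift cm [-19.85  25.02   1.24] turn -1.435
```

```bash
python3 -m crank '[-2,2.5,0,-0.1, -4,5,0,-0.25, -6.5,8,0.2,-0.42, -9,11,0.5,-0.6, -11.5,14.2,0.8,-0.78, -14,17.5,1,-0.96, -16.5,20.5,1.2,-1.14, -18.5,23.5,1.2,-1.3, -19.85,25.02,1.2,-1.435, -19.85,25.02,1.2,-1.435]' -1 20; python3 - <<'E'
from h import *
for n in("scene","top"):
    c=imaging.camera(n); np.savez(f"{n}8.npz",**c); f=c["frame"][:,:,::-1]; W=cloud(c)
    for nm,(a,b) in dict(full=(-40,130),empty=(150,275)).items():
        m=(W[...,1]>a)&(W[...,1]<b)&(abs(W[...,0]-612)<80)
        P=W[m&(W[...,2]>252)&(W[...,2]<285)]; R=W[m&red(c)&(W[...,2]>130)&(W[...,2]<148)]
        print(n,nm,"tab",rect(P),"rim",rect(R),np.percentile(R[:,1],[1,99]).round(1), "rim z",np.percentile(R[:,2],95).round(1))
    m=(W[...,0]>655)&(W[...,0]<742)&(abs(W[...,1]-45)<22)&(W[...,2]>188)&(W[...,2]<212); P=W[m]
    for x in(665,680,695,710,730):
        q=P[abs(P[:,0]-x)<8]; print(x,len(q),"pointer y at rail",(np.mean(q[:,1].min()/2+q[:,1].max()/2)+(x-607.5)*.0635).round(1)) if len(q) else 0
    cv2.imwrite(f"pics/{n}8.png",f)
    m=(abs(W[...,0]-430)<90)&(abs(W[...,1]+194)<70)&(W[...,2]>30)&(W[...,2]<80);P=W[m]; print("pedal",len(P),rect(P) if len(P)>20 else 0)
E
python3 go.py 395 -188 160 1.376
```

```text
t: 21.68
position: [393.8, -188.7, 380.0]
orientation: [3.138, -0.004, 1.372]
force: [0.2, 0.2, -0.5]
grip_width: 1.2
scene full tab (array([608.4,  51.2]), array([30.3, 14.3]), 87.1) rim (array([610.6,  51.5]), array([92.6, 98.2]), 86.6) [ 4.2 96.6] rim z 142.3
scene empty tab (array([621. , 229.2]), array([31.9, 15.2]), 82.2) rim (array([620.3, 222.2]), array([96.2, 97.6]), 86.9) [173.3 268.2] rim z 144.6
665 21 pointer y at rail 50.2
680 37 pointer y at rail 49.6
695 42 pointer y at rail 50.7
710 43 pointer y at rail 50.2
730 58 pointer y at rail 50.7
pedal 1720 (array([ 432.6, -195.1]), array([100.1, 130. ]), 77.3)
top full tab (array([606.1,  53.6]), array([29.2, 13.2]), 87.2) rim (array([607.8,  53.2]), array([89.3, 95. ]), 86.5) [ 6.4 99.6] rim z 141.1
top empty tab (array([617.1, 231.4]), array([30.3, 12.6]), 86.2) rim (array([618.4, 222.9]), array([91.6, 95.2]), 86.6) [176.5 269.2] rim z 143.3
665 20 pointer y at rail 51.4
680 28 pointer y at rail 51.3
695 27 pointer y at rail 52.5
710 32 pointer y at rail 51.4
730 36 pointer y at rail 51.8
pedal 504 (array([ 430.8, -194.5]), array([ 97.7, 125.3]), 78.2)
t21.77 pos [ 395.3 -187.5  380.1] rpy [ 3.138 -0.004  1.373] F [-0.3  0.3  0.1] w 0.7
target (395.0, -188.0, 160.0, 1.376) -> shift cm [-0.13 -0.1  22.01] turn -0.003
```

View pics/scene8.png

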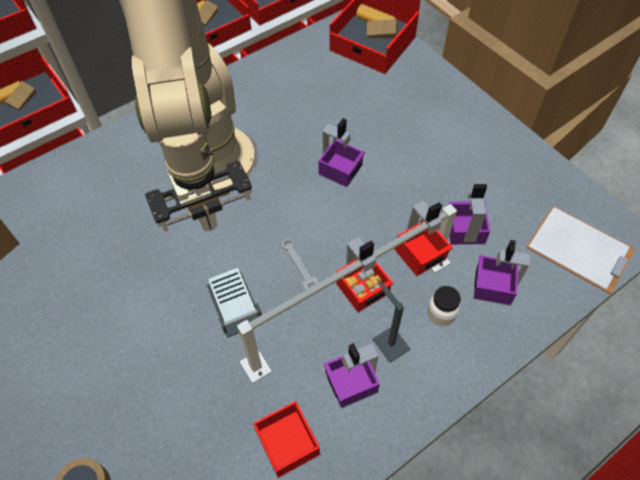

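The full bin hangs centred: tab at 51.2 / 53.6 against a pointer at 50.3 / 51.7 (scene / top). The empty bin's tab (y≈230) is 7 mm left of its rim centre (222.5), so it leans against the post, jammed by my over-push. I'll straighten it before pressing the pedal, by nudging the tab right with closed fingers.

```bash
python3 go.py 620 274 400 1.507
```

```text
t21.77 pos [ 395.3 -187.5  380.1] rpy [ 3.138 -0.004  1.373] F [-0.3  0.3  0.1] w 0.7
target (620.0, 274.0, 400.0, 1.507) -> shift cm [49.68 12.95 -1.77] turn -0.134
```

```bash
python3 -m crank '[2,0.5,-1.8,0, 6,1.5,-1.8,0, 11,2.9,-1.8,-0.03, 16.5,4.3,-1.8,-0.05, 22,5.7,-1.8,-0.07, 27.5,7.2,-1.8,-0.09, 33,8.6,-1.8,-0.1, 38.5,10,-1.8,-0.11, 44,11.5,-1.8,-0.13, 47,12.3,-1.8,-0.134]' -1 20;  python3 go.py 620 274 400 1.507
```

```text
t: 23.02
position: [608.4, 254.4, 398.9]
orientation: [3.139, -0.004, 1.509]
force: [0.5, 0.1, 0.2]
grip_width: 0.6
t23.02 pos [608.4 254.4 398.9] rpy [ 3.139 -0.004  1.509] F [0.5 0.1 0.2] w 0.6
target (620.0, 274.0, 400.0, 1.507) -> shift cm [ 2.03  1.04 -0.1 ] turn 0.002
```

```bash
python3 -m crank '[1,0.5,0,0, 2.03,1.04,0,0, 2.03,1.04,2.5,0, 2.03,1.04,5,0, 2.03,1.04,7,0, 2.03,1.04,7.7,0, 2.03,1.04,7.7,0]' -1 20;  python3 go.py 619 254 322 1.507
```

```text
t: 23.9
position: [620.3, 273.8, 322.2]
orientation: [3.139, -0.003, 1.508]
force: [0.6, -0.5, 0.1]
grip_width: 0.7
t23.90 pos [620.3 273.8 322.2] rpy [ 3.139e+00 -3.000e-03  1.508e+00] F [ 0.6 -0.5  0.1] w 0.7
target (619.0, 254.0, 322.0, 1.507) -> shift cm [-1.99 -0.01  0.01] turn 0.001
```

```bash
python3 -m crank '[-0.4,0,0,0, -0.8,0,0,0, -1.1,0,0,0]' ; python3 -m crank '[-0.2,0,0,0, -0.4,0,0,0]';python3 -m crank '[-0.2,0,0,0, -0.3,0,0,0]'; cat > chk.py <<'E'
from h import *
for n in("scene","top"):
    c=imaging.camera(n); W=cloud(c); f=c["frame"]
    for nm,(a,b) in dict(full=(-40,130),empty=(150,275)).items():
        m=(W[...,1]>a)&(W[...,1]<b)&(abs(W[...,0]-612)<80)
        P=W[m&black(c)&(W[...,2]>232)&(W[...,2]<285)]; R=W[m&red(c)&(W[...,2]>130)&(W[...,2]<148)]
        print(n,nm,"tab",len(P),(rect(P),np.percentile(P[:,1],[1,99]).round(1)) if len(P)>5 else "","rim",(rect(R)[0],np.percentile(R[:,1],[1,99]).round(1)) if len(R)>5 else "")
    cv2.imwrite(f"pics/{n}_last.png",f[:,:,::-1])
E
python3 chk.py
```

```text
t: 24.28
position: [619.8, 262.3, 322.7]
orientation: [3.138, -0.004, 1.508]
force: [-0.1, -0.2, 0.2]
grip_width: 0.3
t: 24.52
position: [619.6, 258.5, 322.8]
orientation: [3.138, -0.004, 1.508]
force: [-0.5, 1.6, 0.3]
grip_width: 0.2
t: 24.78
position: [619.4, 255.6, 322.9]
orientation: [3.138, -0.005, 1.508]
force: [0.0, 0.9, 1.1]
grip_width: 0.6
scene full tab 169 ((array([610.6,  50.5]), array([30.1, 11.8]), 86.6), array([36.5, 64.8])) rim (array([609.5,  52.2]), array([ 3.8, 97.1]))
scene empty tab 129 ((array([622.1, 221.9]), array([29.2, 11.7]), 87.7), array([207.6, 236.4])) rim (array([620.4, 222.1]), array([173.9, 267.6]))
top full tab 50 ((array([604.4,  53.7]), array([26.1, 10.9]), 83.1), array([41.3, 65.8])) rim (array([607.8,  53.1]), array([ 6.6, 99.6]))
top empty tab 7 ((array([611.2, 214.8]), array([ 5.1, 13.6]), 26.0), array([209.8, 221.8])) rim (array([617.6, 209.7]), array([174.8, 238.6]))
```

The empty bin is level now (tab 221.9, rim 222.1) with its side still at the post. Back off, rise, and go to the pedal.

```bash
python3 -m crank '[0.5,0,0,0, 1,0,0,0, 1,0,-3,0, 1,0,-6,0, 1,0,-7,0]';  python3 chk.py; python3 go.py 395 -188 395 1.376
```

```text
t: 25.5
position: [620.2, 265.6, 394.6]
orientation: [3.136, -0.006, 1.508]
force: [1.2, -0.2, -0.3]
grip_width: 0.6
scene full tab 170 ((array([610. ,  51.2]), array([13.9, 30. ]), 6.9), array([36.6, 65.5])) rim (array([610.9,  51.5]), array([ 3.9, 97.1]))
scene empty tab 161 ((array([620.7, 222.6]), array([12.7, 31.4]), 1.1), array([207.6, 237.7])) rim (array([620.4, 223.1]), array([173.2, 267.9]))
top full tab 48 ((array([605. ,  53.4]), array([25.5, 11.5]), 84.6), array([41.4, 65.8])) rim (array([608. ,  53.1]), array([ 6.7, 99.7]))
top empty tab 47 ((array([612.2, 223.3]), array([26.7,  4.8]), 85.2), array([210.1, 236.7])) rim (array([618., 223.]), array([175.4, 262.5]))
t25.60 pos [619.9 265.4 393.5] rpy [ 3.137 -0.005  1.508] F [ 1.2  1.1 -0.4] w 0.4
target (395.0, -188.0, 395.0, 1.376) -> shift cm [-46.66 -19.61  -0.48] turn 0.132
```

```bash
python3 -m crank '[-2,-1,0,0, -6,-2.5,0,0.02, -11,-4.6,0,0.04, -16.5,-6.9,0,0.06, -22,-9.2,0,0.08, -27.5,-11.5,0,0.09, -33,-13.8,0,0.1, -38.5,-16.2,0,0.12, -43.5,-18.3,0,0.132, -46.66,-19.61,0,0.132]';  python3 go.py 395 -188 160 1.376
```

```text
t: 26.85
position: [393.1, -189.8, 389.3]
orientation: [3.139, -0.006, 1.374]
force: [-0.3, 0.6, -0.4]
grip_width: 0.5
t26.85 pos [ 393.1 -189.8  389.3] rpy [ 3.139 -0.006  1.374] F [-0.3  0.6 -0.4] w 0.5
target (395.0, -188.0, 160.0, 1.376) -> shift cm [ 0.09  0.09 22.93] turn -0.002
```

```bash
python3 -m crank '[0,0.1,3,0, 0.1,0.1,8,0, 0.1,0.1,13,0, 0.1,0.1,18,0, 0.1,0.1,21,0, 0.1,0.1,22.5,0, 0.1,0.1,22.5,0]';  python3 - <<'E'
from h import *
c=imaging.camera("scene"); f=c["frame"][:,:,::-1]; cv2.imwrite("pics/s9.png",cv2.resize(f[190:350,150:350],None,fx=3.5,fy=3.5,interpolation=cv2.INTER_CUBIC))
E
python3 go.py 395 -188 120 1.376
```

```text
t: 27.72
position: [394.0, -187.7, 162.8]
orientation: [-3.14, -0.006, 1.374]
force: [-0.1, 0.6, -0.2]
grip_width: 0.4
t27.77 pos [ 394.4 -187.8  163.7] rpy [ 3.141 -0.006  1.374] F [-0.6  0.5 -0.5] w -0.1
target (395.0, -188.0, 120.0, 1.376) -> shift cm [-0.03  0.06  4.37] turn -0.002
```

View pics/s9.png

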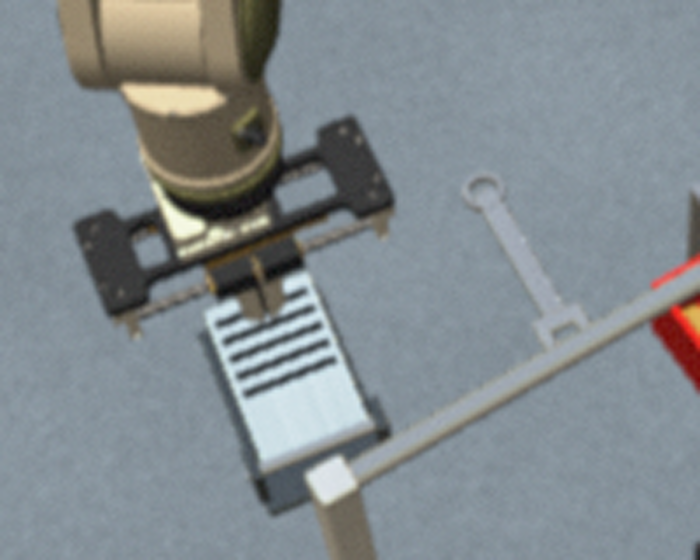

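The closed fingertips stand over the pedal's middle line near its free end (crop 262,310), on the striped pad. Press.

```bash
python3 -m crank '[0,0,1,0, 0,0,1.8,0, 0,0,2.5,0, 0,0,3.2,0, 0,0,3.8,0, 0,0,4,0]'; python3 -m crank '[0,0,0.15,0, 0,0,0.2,0]';python3 -m crank '[0,0,0.15,0, 0,0,0.2,0]'
```

```text
t: 28.52
position: [393.2, -187.3, 123.2]
orientation: [-3.139, -0.006, 1.373]
force: [-4.8, 0.9, 7.2]
grip_width: 0.4
t: 28.78
position: [393.0, -187.3, 121.4]
orientation: [-3.14, -0.006, 1.373]
force: [-3.1, -0.2, 20.4]
grip_width: 0.2
t: 29.02
position: [392.9, -187.3, 120.7]
orientation: [-3.142, -0.007, 1.372]
force: [-5.6, 2.2, 41.5]
grip_width: 0.5
```

Clear stop: force jumped to 41 N at the tip. Release and retreat.

```bash
python3 -m crank '[0,0,-1,0, 0,0,-2.5,0, 0,0,-4,0, 0,0,-7,0, 0,0,-11,0, 0,0,-15,0, 0,0,-15,0, 0,0,-15,0]'; python3 chk.py; python3 - <<'E'
from h import *
c=imaging.camera("scene"); W=cloud(c)
P0=cloud(dict(np.load("scene0.npz")))
m=(abs(W[...,0]-430)<90)&(abs(W[...,1]+194)<70)&(W[...,2]>30)&(W[...,2]<80);P=W[m]; print("pedal",len(P),rect(P),"ztop",np.percentile(P[:,2],[50,98]).round(1))
m=(abs(P0[...,0]-430)<90)&(abs(P0[...,1]+194)<70)&(P0[...,2]>30)&(P0[...,2]<80);P=P0[m]; print("was",np.percentile(P[:,2],[50,98]).round(1))
E
```

```text
t: 30.02
position: [392.8, -188.0, 270.3]
orientation: [3.141, -0.007, 1.373]
force: [-0.1, -0.2, -0.2]
grip_width: 0.5
scene full tab 167 ((array([610.1,  50.9]), array([29. , 11.4]), 88.2), array([36.7, 64.7])) rim (array([611. ,  52.8]), array([ 4.3, 96.4]))
scene empty tab 157 ((array([621.2, 222.5]), array([29.1, 12.3]), 85.9), array([208. , 236.8])) rim (array([620.1, 221.5]), array([173.7, 267.3]))
top full tab 33 ((array([602.2,  53.8]), array([ 8.3, 23.8]), 3.2), array([41.7, 65.6])) rim (array([608. ,  53.2]), array([ 6.5, 99.7]))
top empty tab 58 ((array([614.7, 223.4]), array([27.9, 10.2]), 86.8), array([209.4, 236.9])) rim (array([618.6, 222.8]), array([176.7, 269.3]))
pedal 1722 (array([ 433.3, -195.3]), array([100.1, 127.7]), 77.4) ztop [52.  67.6]
was [52.2 67.3]
```

View pics/scene_last.png

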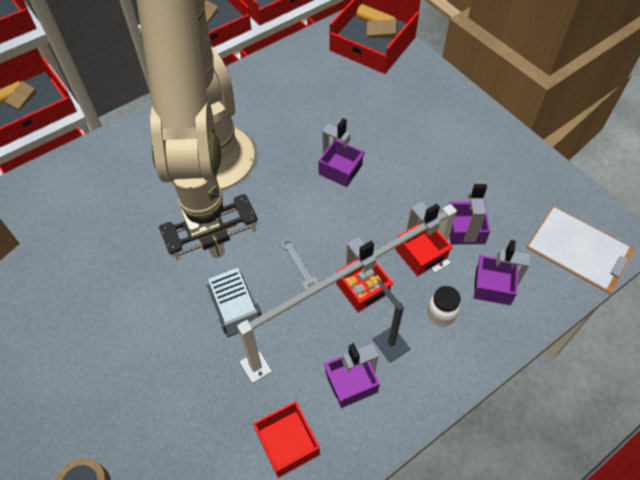

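All in place: both bins hang still, the pedal is back up, the bystanders haven't moved, and the arm is clear.

```bash
python3 -c "
from station import order; print(order.job_done())"
```

```text
the job is handed in; nothing more can be done
None
```

The job is done and handed in at about 30 s of the 62 s.

**What I did:** I slid the empty bin along the rail to the left post. I then hooked the full bin on just inside the right post, slid it to the pointer and let go. Last, I pressed the pedal to its stop and let it come back up.

**Last checks:**
- **Empty bin:** it is level, with its tab at y ≈ 222.5 and its rim centre at ≈ 222. Its left side is at y ≈ 267–269; I had estimated the post face at ≈ 267.5.
- **Full bin:** its tab is at y ≈ 50.9 in the scene camera and 53.8 in the top camera. The pointer reads ≈ 50.3 and 51.6, so the hook is about 1–2 mm left of centre.
- **Pedal:** its height is back to the starting value within 0.3 mm.
- **Stillness:** rim and tab positions stayed within about 1–2 mm between looks, which is camera noise. The wrench, jar, stock bin and purple bins look untouched in the final picture.

**What went wrong or disagreed:**
- My first push on the empty bin went 7–8 mm too far and left it leaning on the post. I set it level by nudging its tab with closed fingers. This was after the full bin was hung but before the pedal press.
- The force reading reached about 41 N at the pedal's stop, taken at the fingertips. That is well under the 120 N wrist limit. The 40 N limit is for the arm and the gripper's body, and by the geometry neither was touching anything.
- The two cameras differ by 2–4 mm. I averaged them for the starting measurements, and compared each bin with its target within the same camera.

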